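# Bolt the chase into the proofing bed

### The job

The small chase of type stands a little short of the head stop in its proofing bed. With the fingertips, and without lifting it, push the chase fully home against the head stop; then push the upright bolt handle along the L-shaped slot of its sleeve to the far end, so that the bolt runs into the chase's side, and push the handle over through the short leg as far as it goes, so that the bolt is locked. Leave everything lying around where it is.

Things in the scene. Friction and masses are not known exactly. Their poses are not given: they have to be found in the camera images.
- bed: Proofing bed, fixed: dark steel plate 220 (x) x 275 (y) x 10 mm. Origin on the table top; x points away from the robot to the head stop, y left, z up; the bed is turned about z. Plate: x -125..95, y -90..185 mm. Grey guide rails along x, 16 mm wide, tops at z 32 mm, inner faces at y +-71.5 mm, from x = -115 mm to the head stop; the channel between them is open at -x.
- head_stop (a point): Middle, half-way up, of the near (-x) face of the head stop: a grey cross bar closing the far end of the channel, at bed x = 75, y = 0, z = 21 mm, top at z 32 mm. Axes as the bed's.
- chase_center (a point): Centre, half-way up, of the chase: grey metal frame with type, wood and quoins locked in, one rigid piece, 110 (x) x 140 (y) x 22 mm high (type inside to 26 mm), about 0.8 kg, loose on the bed's plate between the rails with 1.5 mm play each side; a few newtons slide it. Axes as the bed's when square. Home against the head stop this is at bed x = 20, z = 21 mm; it starts 12 to 40 mm short.
- chase_front (a point): Middle of the chase's near (-x) face, half-way up, 55 mm to -x of its centre: a flat upright face 140 mm wide, 22 mm high, to push on. The bed's plate (top at z 10 mm) reaches 25 mm or more in front of it.
- chase_socket (a point): Mouth of the socket for the bolt in the chase's left (+y) face: a hole 14 mm wide along x and 12 mm high. It faces the bolt's nose, 9 mm thick, only when the chase is home (play 2.5 mm each way); otherwise the nose strikes the chase's side.
- slot_corner (a point): On the bolt's axis below the corner of the L slot: bed x 0, y 118, z 23 mm. The bolt lies in a fixed steel sleeve along bed y, 26 mm outer diameter, top at z 36 mm, y 88..172 mm. Slot 12 mm wide: the long leg runs along the sleeve's top from y 156 to 112 mm; the short leg leaves it at the end by the chase (y 112..124 mm) and goes down round the sleeve's +x side.
- bolt_knob (a point): Centre of the black ball knob, 18 mm in diameter, on the bolt's handle: a round steel stem 8 mm thick that stands radially out of the bolt through the slot; knob centre 58 mm from the bolt's axis. Upright: 81 mm above the table, at bed x = 0. Turned fully over: about 47 mm above the table, at bed x = 53 mm.
- bolt (a joint): Slide of bolt and handle along the sleeve, m: 0 drawn back (stem at bed y = 150 mm), growing as the handle goes to bed -y, about 0.034 at the end of the long leg (stem at y = 116 mm). Starts at 0 to 0.008. About 2 N of friction; stays where left. The nose reaches the chase's side at about 0.013.
- bolt_handle (a joint): Turn of the handle about the bolt's axis, rad: 0 upright, growing as the knob goes over towards bed +x, about 1.15 at the end of the short leg. The long leg holds it within about 0.2 of upright; it goes over only with the bolt at 0.030 to 0.034. About 0.05 N m of friction; stays where left.
- key: Quoin key, steel T shape, 70 x 90 x 12 mm, lying loose on the near left corner of the bed's plate; not part of the job, to be left where it is. Origin on its underside.
- lines: Lines of metal type, 45 x 32 x 26 mm, standing loose behind the bed; not part of the job, to be left where it is. Origin under its centre.
- long_block: Grey metal furniture with H ends, 50 x 82 x 26 mm, standing loose behind the bed; not part of the job, to be left where it is. Origin under its centre.
- letter_block: Large wooden letter block, 44 x 36 x 23 mm, loose in front of the bed, on the left; not part of the job, to be left where it is. Origin under its centre.
- strip: Wooden strip, 60 x 16 x 20 mm, loose in front of the bed; not part of the job, to be left where it is. Origin under its centre.
- loose_quoin: Toothed iron quoin, 44 x 22 x 18 mm, loose in front of the bed, on the right; not part of the job, to be left where it is. Origin under its centre.

How it is judged (in metres and radians):
On the way, in this order (a step that is already met when the one before it is completed fails the run):
1. the chase is home against the head stop (x of chase_center in the frame of bed above 0.0155 m), for 0.1 s.
2. the bolt has run through the long leg of the slot into the chase (x of chase_center in the frame of bed above 0.0155 m and value of joint bolt above 0.028 m), for 0.1 s.
3. the handle is turned over in the short leg (all of step 2 and value of joint bolt_handle above 0.9 rad), for 0.1 s.
At the end, for the whole second after the job is handed in: The chase lies flat and at rest within 4.5 mm of its home against the head stop, the bolt is at least 28 mm along its slot and in the chase's socket, and the handle is turned over at least 0.9 rad into the short leg (all of step 3 and z of chase_center in the frame of bed below 0.024 m and angle between chase_center's own z axis and vertical below 0.05 rad and linear speed of chase below 0.01 m/s); the robot touches nothing.
It fails at once if the chase is lifted or tipped (z of chase_center in the frame of bed above 0.028 m or angle between chase_center's own z axis and vertical above 0.12 rad).
It fails at once if something lying around is moved by more than 15 mm (distance of any of key, lines, long_block, letter_block, strip, loose_quoin from where it was at the start of the episode above 0.015 m).
It also fails if it takes over 51 s, if anything falls off the work surface, if the arm or the gripper's body presses on something with over 40 N, if the wrist force passes 120 N, or if a joint passes its speed limit or range.

### The arm

A 6-joint arm with a two-finger parallel gripper is mounted at the origin on a cart in front of the work surface, level with it; the furniture and walls round the work are solid. World frame = base frame: x ahead of the robot, y to its left, z up, the work surface at z = 0. Lengths are in mm, angles in rad, forces in N, time in s.
With the tool pointing down it reaches from about 275 to 750 mm from the base axis. Payload 10.2 kg.
Tool frame: the origin (TCP) lies midway between the tips of the shut fingers; the grasp point (between the pads) lies 19 mm behind it (ctrl.grip_depth is the distance from the TCP to the grasp point, in mm); y points along the fingers, x is the direction in which the jaws open and shut, and the axes are right-handed (so a half turn about y gives the same grasp; the last joint's range is limited). The gripper opens to 85 mm and grips with 20 to 120 N. Pads are 22 mm wide; open, the fingers measure 114 mm over their backs; the gripper's body (76 mm by 85 mm) begins 54 mm behind the grasp point. The pads swing forward as they close: fully open they stand 13 mm farther back than shut.
Start: joints at [-1.342, 0.313, 1.498, -0, 1.331, -0.223], TCP at [229.196, -472.335, 231.294] pointing down, gripper open.
Joint ranges: [-2.94, 2.94], [-0.97, 2.17], [0.19, 2.56], [-1.23, 4.37], [0.02, 3.11], [-2.88, 2.88]. Speed limits (rad/s): [2.39, 2.39, 3.01, 3.14, 3.14, 3.14].

### API

Orientations are given as a unit quaternion [w, x, y, z].
In Python, from rig import ctrl gives the robot as it stands. The module is installed in compiled form; this text tells all that it offers.
- The arm moves only by the tool drive_tool, never from a script. Its arguments are lists of equal length, an entry for each row: "gripper": the closure, from 0 (fully open) to 1 (shut); "offset": the shift along the tool's x, y, z in m, a list of three; "turn": the turn about the tool's y in degrees. In form: {"gripper": [gripper, ...], "offset": [[tx, ty, tz], ...], "turn": [turn, ...]}. A call has 1 to 20 rows; each row shifts and turns the commanded pose from where the row before left it, along the tool's axes as they then stand; what a row does not reach is not made up. A row lasts 1/12 s, in which the tool goes at most 41.7 mm and 7.16 degrees, less where a joint would pass 70% of its speed; a pose out of reach is approached as far as the arm can. A call is refused whole if a number of a shift passes 0.0417 or a number of a turn 7.16, either way. A call with a gripper value outside its range is refused whole. The fingers move at their own pace and stop on an object; "force" is the grip in N (left out, the last holds). Time passes only in rows, so rows that do not move let the fingers close. It gives the time, the measured TCP pose, the force and the opening at its end, in the units of the state.
- ctrl.sense(): the state, without advancing time (a new reading comes with each control period).
- ctrl.capture(name): name is "scene" or "top" or "wrist"; returns (picture, depth): 420x560x3 uint8, red, green, blue; 420x560 float32, mm along the optical axis (not along the pixel's ray), 0 where there is no reading.
- ctrl.camera_params(name): a dict with "fovy" (degrees; the focal length in pixels is half the picture's height over the tangent of half this angle, whatever the lens; pixels are square), "cx", "cy" (the principal point, pixels), "view" (4x4, takes a point from world to camera coordinates); the wrist camera has in their place "tool_from_camera" (4x4, takes a point from camera to tool coordinates, whose origin is the TCP and whose axes are the tool frame's). Camera axes: x right, y down, z forward; pixel columns grow to the right and rows downward; lengths in mm; the calibration is good to about 2 mm. A picture is of the moment at which its call begins: read the wrist's pose just before it. camera_params takes no time and is no camera call.
- ctrl.finish_job(): hands the job in, once; it reports no verdict.
Trained networks look in the newest picture that a camera, given by its name, has taken for a name from the list of things; names that differ only in an ending like _2 or _b are one class to them, and where a whole thing is asked for, a point or a joint stands for the part that bears it (a point fixed in the world has none). Each returns a list of dicts, best first, with "score" (0 to 1); they miss things now and then, are a little off and sometimes report something else, mostly with a low value. They report only what shows in the picture. A call takes as long as a camera call.
- ctrl.boxes_of(camera, query): "centre" ([x, y, z] in mm, in the coordinates of the camera as it stood for that picture, good to about 4 mm: the middle of the surface that is visible of it).
- ctrl.regions_of(camera, query): "mask" (420x560 bool, what is visible of it).
- ctrl.pinpoint(camera, query): "centre" ([x, y, z] in mm, in the coordinates of the camera as it stood for that picture, good to about 4 mm: a listed point, or the origin of a listed thing).
The state is a dict: "time_s": time; "joints": joint angles; "dq": joint speeds; "tau": joint torques, N m; "eef_pos": TCP position; "ee_rot": TCP orientation; "force": force on the tool from outside, world axes, zero at the start; "wrist_torque": the same for the moment, N m; "grip_width": opening from 0.0 (shut) to 1.0 (fully open).
Only numpy, scipy, OpenCV 4.12 (cv2) and the standard library are available. Lean on these libraries where they do the work, as an engineer would, in place of code of your own. Each camera call takes 0.05 s, during which the arm holds its last target.

## Working session

There is one attempt and no reset: what is moved stays moved. The work goes in short steps, Python scripts to look and compute and a tool call to move; the robot and the scene stay as the last step left them, time stands still between calls to the robot, and variables do not carry over. Pictures are saved under pics/ and viewed, and the job is handed in when it is done.

Besides the shell and the picture viewer there is one more tool, called after "Request:" by a JSON object that holds its "api" and its "payload". drive_tool: Moves the arm, as the interface text tells. Its arguments: {"type":"object","properties":{"gripper":{"type":"array","items":{"type":"number"}},"offset":{"type":"array","items":{"type":"array","items":{"type":"number"}}},"turn":{"type":"array","items":{"type":"number"}},"force":{"type":"number"}},"required":["gripper","offset","turn"]}

```bash
mkdir -p pics; cat > h.py <<'E'
from rig import ctrl
import numpy as np, cv2
from scipy.spatial.transform import Rotation as R
def toworld(cam,p):
    V=np.array(ctrl.camera_params(cam)["view"]); return (np.linalg.inv(V)@np.append(p,1))[:3]
def save(cam,name):
    p,d=ctrl.capture(cam); cv2.imwrite('pics/'+name,p[:,:,::-1]); return p,d
def pose():
    s=ctrl.sense(); q=s["ee_rot"]; return s,np.array(s["eef_pos"]),R.from_quat([q[1],q[2],q[3],q[0]]).as_matrix()
E
python3 - <<'E'
from h import *
np.set_printoptions(precision=1,suppress=True)
s,p,M=pose(); print(s["time_s"],p,M)
for c in ("top","scene"):
    save(c,c+"0.png")
    for q in ("bed","head_stop","chase_center","chase_front","chase_socket","slot_corner","bolt_knob","key","letter_block","strip","loose_quoin"):
        for r in ctrl.pinpoint(c,q)[:2]: print(c,q,round(r["score"],2),toworld(c,r["centre"]))
print(ctrl.sense()["time_s"])
E
```

```text
0.0 [ 229.1 -472.1  230.7] [[ 0.4 -0.   0.9]
 [-0.9  0.   0.4]
 [-0.  -1.   0. ]]
top bed 0.76 [579.9 -25.2   0.7]
top head_stop 0.79 [648.3 -51.   16.6]
top chase_center 0.67 [564.7 -20.8  17.1]
top chase_front 0.67 [515.1  -1.4  18. ]
top chase_socket 0.92 [570.9  50.3  26. ]
top slot_corner 0.84 [623.3  81.7  27.3]
top slot_corner 0.19 [401.3 -47.1  -1.6]
top bolt_knob 0.45 [630.1 108.5  79.9]
top key 0.59 [552.3 130.    9.5]
top key 0.37 [454.9 110.3   0.2]
top letter_block 0.84 [474.1 155.7  -3.1]
top strip 0.64 [452.3 109.1   5.2]
top loose_quoin 0.49 [400.  -46.3   1.6]
scene bed 0.57 [576.2 -29.8  -0.2]
scene head_stop 0.96 [649.2 -47.4  17.8]
scene chase_center 0.71 [562.1 -20.2  19.5]
scene chase_front 0.94 [511.6   0.2  20.3]
scene chase_front 0.74 [625.2 115.1  80.5]
scene chase_socket 0.64 [566.   54.3  24.6]
scene slot_corner 0.6 [620.6  86.6  24.1]
scene slot_corner 0.43 [759.4  33.5  -3.2]
scene bolt_knob 0.51 [623.8 115.1  77.9]
scene key 0.83 [548.8 133.2   6. ]
scene letter_block 0.82 [470.3 160.5   0.1]
scene letter_block 0.67 [551.6 130.    5.6]
scene strip 0.42 [398.8 -42.8   1.9]
scene strip 0.3 [624.4 112.7  77.8]
scene loose_quoin 0.84 [400.8 -46.    3.5]
1.2
```

View pics/top0.png

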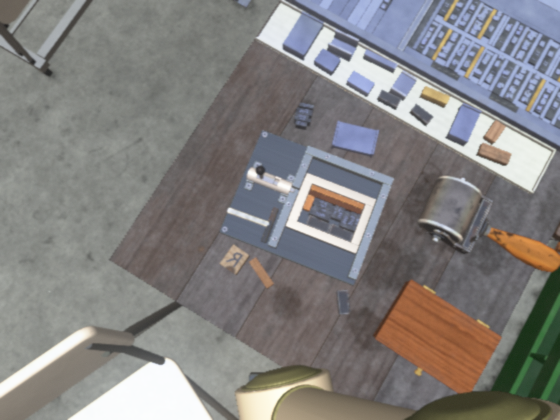

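View pics/scene0.png

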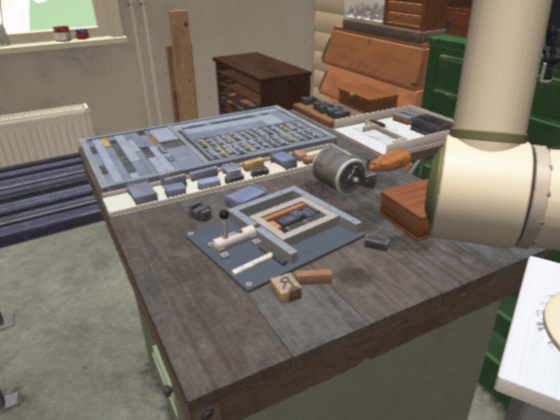

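```bash
python3 - <<'E'
from h import *
np.set_printoptions(precision=4,suppress=True)
# fit bed from points (origin, head, corner): 2D rigid
B=np.array([[0,0],[75,0],[0,118]]);
W=np.array([[(579.9+576.2)/2,-27.5],[648.7,-49.2],[622,84]])
b=B-B.mean(0);w=W-W.mean(0)
a=np.arctan2((b[:,0]*w[:,1]-b[:,1]*w[:,0]).sum(),(b*w).sum());Rm=np.array([[np.cos(a),-np.sin(a)],[np.sin(a),np.cos(a)]])
t=W.mean(0)-Rm@B.mean(0);print(a,t,(Rm@B.T).T+t-W)
for n,p in dict(cc=(563.4,-20.5),cf=(513.3,-.6),so=(568.5,52.3),knob=(627,112),key=(550.5,131.6)).items(): print(n,Rm.T@(np.array(p)-t))
for c in("top","scene"):
    P=ctrl.camera_params(c);V=np.linalg.inv(np.array(P["view"]));print(c,P["fovy"],P["cx"],P["cy"],V)
E
```

```text
-0.360878784876536 [578.9719 -25.539 ] [[ 0.9219  1.961 ]
 [ 0.4409 -2.8212]
 [-1.3627  0.8602]]
cc [-16.3481  -0.7839]
cf [-70.2476   0.1441]
so [-37.282   69.1276]
knob [ -3.6301 145.6383]
key [-82.1231 136.9639]
top 43.65785680421062 286.17338865961415 214.57184037720765 [[  0.0168  -0.9848   0.1731 389.0348]
 [ -0.9999  -0.0169   0.001   61.3412]
 [  0.002   -0.1731  -0.9849 996.9119]
 [  0.       0.       0.       1.    ]]
scene 48.764290107417025 278.95066987412866 213.47670341303944 [[ -0.849   -0.2465   0.4674 161.1627]
 [ -0.5281   0.4262  -0.7345 664.2437]
 [ -0.0182  -0.8704  -0.492  483.4374]
 [  0.       0.       0.       1.    ]]
```

```bash
python3 - <<'E'
from h import *
np.set_printoptions(precision=3,suppress=True)
P=ctrl.camera_params("top");p,d=save("top","top1.png")
f=210/np.tan(np.radians(P["fovy"]/2));v,u=np.mgrid[:420,:560]
X=np.stack([(u-P["cx"])/f*d,(v-P["cy"])/f*d,d,np.ones_like(d)],-1)@np.linalg.inv(np.array(P["view"])).T
x,y,z=X[...,0],X[...,1],X[...,2]
m=(d>0)&(x>200)&(x<560)&(y<-60)&(y>-500)
print("max z path region",np.sort(z[m])[-5:], [ (x[m][i],y[m][i]) for i in np.argsort(z[m])[-3:]])
for q in ("bed","key","bolt"):
    for r in ctrl.regions_of("top",q)[:1]:
        k=r["mask"]; pts=X[k&(d>0)][:,:2].astype(np.float32); print(q,r["score"],k.sum(),cv2.minAreaRect(pts),np.median(z[k]))
np.save("X.npy",X)
s,pp,M=pose();print(pp,M,s["force"])
E
```

```text
max z path region [659.612 659.897 660.54  660.578 660.769] [(np.float64(324.34002513666707), np.float64(-104.47837733921517)), (np.float64(323.9959796638477), np.float64(-83.08898890597567)), (np.float64(323.9125535574893), np.float64(-75.6852364866956))]
bed 0.59 11895 ((585.1920776367188, 22.201187133789062), (281.234619140625, 228.94082641601562), 69.16598510742188) 11.309915589717889
key 0.73 496 ((555.7460327148438, 129.54705810546875), (90.02316284179688, 71.83216857910156), 70.46458435058594) 20.25661039071167
bolt 0.6 198 ((622.146240234375, 83.20773315429688), (75.74163818359375, 16.406660079956055), 73.25609588623047) 34.30887789906757
[ 229.206 -472.338  231.293] [[ 0.437  0.     0.9  ]
 [-0.9   -0.     0.437]
 [ 0.    -1.     0.   ]] [-0.801  1.265 -0.355]
```

Request:
{"api": "drive_tool", "payload": {"gripper": [1,1,1,1,1,1,1,1,1,1,1,1,1,1,1,1,1,1,1], "offset": [[-0.0167,0,0.0234],[-0.0167,0,0.0234],[-0.0167,0,0.0234],[-0.0167,0,0.0234],[-0.0167,0,0.0234],[-0.0167,0,0.0234],[-0.0167,0,0.0234],[-0.0167,0,0.0234],[-0.0167,0,0.0234],[-0.0167,0,0.0234],[-0.0167,0,0.0234],[-0.0167,0,0.0234],[-0.0167,0,0.0234],[-0.0167,0,0.0234],[-0.0167,0,0.0234],[-0.0167,0,0.0234],[-0.0167,0,0.0234],[-0.0167,0,0.0234],[-0.0167,0,0.0234]], "turn": [0,0,0,0,0,0,0,0,0,0,0,0,0,0,0,0,0,0,0]}}

```text
time_s: 2.98
eef_pos: [491.2, 8.7, 231.4]
ee_rot: [0.599, -0.599, 0.375, -0.375]
force: [0.2, -0.6, 0.3]
grip_width: 0.002
```

Request:
{"api": "drive_tool", "payload": {"gripper": [1,1,1,1,1,1,1,1], "offset": [[0,0,0],[0,0,0],[0,0,0],[0,0,0],[0,0,0],[0,0,0],[0,0,0],[0,0,0]], "turn": [6.7,6.7,6.7,6.7,6.7,6.7,6.5,0]}}

```text
time_s: 3.65
eef_pos: [490.7, 7.2, 231.3]
ee_rot: [0.4, -0.4, 0.583, -0.583]
force: [-0.7, -0.1, 0.2]
grip_width: 0.0
```

```bash
python3 - <<'E'
from h import *
np.set_printoptions(precision=3,suppress=True)
s,p,M=pose(); print(s["time_s"],p,M,s["force"],s["grip_width"])
T=np.array(ctrl.camera_params("wrist")["tool_from_camera"]);print(T)
P=ctrl.camera_params("wrist")
pic,d=save("wrist","w0.png")
for q in ("bed","head_stop","chase_center","chase_front","chase_socket","slot_corner","bolt_knob","key"):
    for r in ctrl.pinpoint("wrist",q)[:1]: print(q,round(r["score"],2),M@(T@np.append(r["centre"],1))[:3]+p)
for q in ("bolt_knob","chase_center","bed"):
    for r in ctrl.regions_of("wrist",q)[:1]: 
        f=210/np.tan(np.radians(P["fovy"]/2));v,u=np.mgrid[:420,:560]
        X=np.stack([(u-P["cx"])/f*d,(v-P["cy"])/f*d,d,np.ones_like(d)],-1)@T.T
        X=X[...,:3]@M.T+p; k=r["mask"]&(d>0); print(q,r["score"],k.sum(),cv2.minAreaRect(X[k][:,:2].astype(np.float32)),np.median(X[k],0)); np.save("Xw.npy",X)
E
```

```text
3.65 [490.662   7.242 231.307] [[-0.359  0.     0.933]
 [-0.933  0.    -0.359]
 [-0.    -1.     0.   ]] [-0.665 -0.14   0.166] 7.686765171132552e-05
[[   1.      -0.001   -0.      -0.276]
 [  -0.      -0.273    0.962 -142.96 ]
 [  -0.001   -0.962   -0.273   69.747]
 [   0.       0.       0.       1.   ]]
bed 0.56 [580.358 -26.611   2.684]
chase_center 0.84 [567.307 -17.274  21.947]
chase_front 0.61 [568.597  51.052  21.803]
chase_socket 0.78 [571.751  52.085  20.97 ]
slot_corner 0.66 [615.298  88.757  25.975]
bolt_knob 0.78 [628.427 111.362  76.772]
key 0.85 [554.487 132.076   8.729]
bolt_knob 0.92 683 ((635.2874755859375, 122.5465087890625), (44.107566833496094, 20.32520294189453), 56.530574798583984) [627.839 108.4    85.513]
chase_center 0.68 17775 ((561.37158203125, -19.81969451904297), (143.23858642578125, 114.1061782836914), 69.0526123046875) [568.538 -22.125  31.628]
bed 0.59 38788 ((570.0172119140625, 26.529998779296875), (285.61077880859375, 199.56138610839844), 68.81926727294922) [597.378  56.792  10.786]
```

View pics/w0.png

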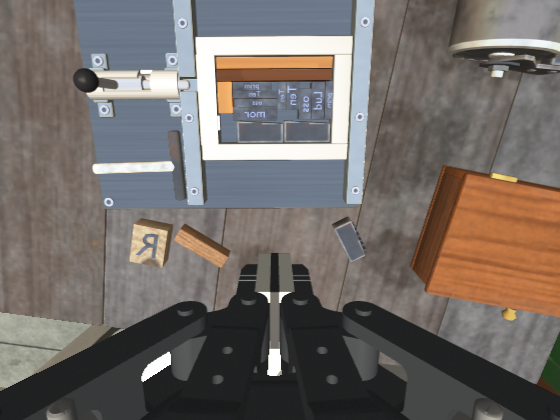

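Request:
{"api": "drive_tool", "payload": {"gripper": [1,1,1,1,1,1,1,1,1,1,1,1], "offset": [[0,0.02,0],[0,0.02,0],[0,0.02,0],[0,0.02,0],[0,0.02,0],[0,0.02,0],[0,0.02,0],[0,0.02,0],[0,0.02,0],[0,0.02,0],[0,0.01,0],[0,0,0]], "turn": [0,0,0,0,0,0,0,0,0,0,0,0]}}

```text
time_s: 5.25
eef_pos: [489.6, 7.4, 19.7]
ee_rot: [0.401, -0.402, 0.583, -0.581]
force: [0.6, 1.1, 0.5]
grip_width: 0.002
```

Request:
{"api": "drive_tool", "payload": {"gripper": [1,1,1,1,1,1,1,1,1,1,1,1,1,1,1,1], "offset": [[0,0,0.003],[0,0,0.003],[0,0,0.003],[0,0,0.003],[0,0,0.003],[0,0,0.003],[0,0,0.003],[0,0,0.003],[0,0,0.003],[0,0,0.003],[0,0,0.003],[0,0,0.003],[0,0,0.003],[0,0,0.003],[0,0,0.003],[0,0,0]], "turn": [0,0,0,0,0,0,0,0,0,0,0,0,0,0,0,0]}}

```text
time_s: 6.58
eef_pos: [532.0, -8.3, 21.8]
ee_rot: [0.401, -0.402, 0.583, -0.581]
force: [-6.6, 3.1, 5.6]
grip_width: -0.002
```

```bash
python3 - <<'E'
from h import *
save("wrist","w1.png")
E
```

```text
(no output)
```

View pics/w1.png

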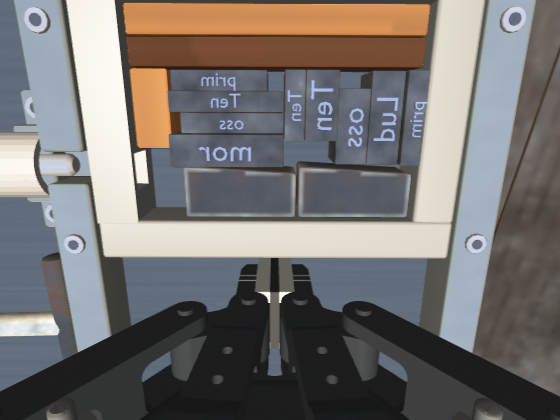

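Request:
{"api": "drive_tool", "payload": {"gripper": [1,1,1,1], "offset": [[0,0,0.0015],[0,0,0.0015],[0,0,0.0015],[0,0,0]], "turn": [0,0,0,0]}}

```text
time_s: 6.97
eef_pos: [533.8, -9.0, 21.6]
ee_rot: [0.4, -0.404, 0.585, -0.579]
force: [-18.6, 6.3, 14.4]
grip_width: -0.004
```

Request:
{"api": "drive_tool", "payload": {"gripper": [1,1,1,1], "offset": [[0,0,0.0015],[0,0,0.0015],[0,0,0.001],[0,0,0]], "turn": [0,0,0,0]}}

```text
time_s: 7.3
eef_pos: [533.9, -9.0, 21.5]
ee_rot: [0.397, -0.406, 0.587, -0.577]
force: [-37.5, 11.6, 31.7]
grip_width: -0.007
```

Request:
{"api": "drive_tool", "payload": {"gripper": [1,1,1,1,1,1,1,1,1,1,1,1], "offset": [[0,0,-0.01],[0,0,-0.01],[0,0,-0.01],[0,-0.02,-0.005],[0,-0.025,0],[0,-0.025,0],[0,-0.025,0],[0,-0.025,0],[0,-0.025,0],[0,-0.025,0],[0,-0.025,0],[0,0,0]], "turn": [0,0,0,0,0,0,0,0,0,0,0,0]}}

```text
time_s: 8.3
eef_pos: [509.9, 0.2, 221.7]
ee_rot: [-0.404, 0.399, -0.58, 0.585]
force: [0.5, 0.1, 1.0]
grip_width: -0.003
```

```bash
cat > look.py <<'E'
from h import *
import sys
np.set_printoptions(precision=3,suppress=True)
s,p,M=pose(); print(s["time_s"],p,s["force"])
P=ctrl.camera_params("wrist");T=np.array(P["tool_from_camera"])
pic,d=save("wrist",sys.argv[1]+".png")
f=210/np.tan(np.radians(P["fovy"]/2));v,u=np.mgrid[:420,:560]
X=np.stack([(u-P["cx"])/f*d,(v-P["cy"])/f*d,d,np.ones_like(d)],-1)@T.T
X=X[...,:3]@M.T+p; np.save("Xw.npy",X)
a=np.radians(-21);c,sn=np.cos(a),np.sin(a)
def bed(w): w=np.asarray(w,float); q=w[:2]-[580.4,-26.6]; return np.array([c*q[0]+sn*q[1],-sn*q[0]+c*q[1],w[2]])
for q in ("bed","head_stop","chase_center","chase_socket","slot_corner","bolt_knob"):
    for r in ctrl.pinpoint("wrist",q)[:1]:
        w=M@(T@np.append(r["centre"],1))[:3]+p; print(q,round(r["score"],2),w,"bed",bed(w))
r=ctrl.regions_of("wrist","chase_center")
if r:
    k=r[0]["mask"]&(d>0); w=X[k]; b=np.array([bed(t) for t in w]); print("chase x range",np.percentile(b[:,0],[.5,99.5]),"y",np.percentile(b[:,1],[.5,99.5]))
r=ctrl.regions_of("wrist","bolt_knob")
if r:
    k=r[0]["mask"]&(d>0); b=np.array([bed(t) for t in X[k]]); b=b[b[:,2]>76]; print("knob top med",np.median(b,0),len(b),b.min(0),b.max(0))
E
python3 look.py w2
```

```text
8.3 [509.885   0.224 221.714] [0.462 0.122 1.03 ]
bed 0.69 [577.184 -23.298   3.156] bed [-4.185  1.93   3.156]
head_stop 0.98 [651.082 -47.235  20.734] bed [73.382  6.065 20.734]
chase_center 0.83 [598.64  -32.361  21.572] bed [19.094  1.158 21.572]
slot_corner 0.81 [617.477  88.676  23.378] bed [ -6.697 120.907  23.378]
bolt_knob 0.9 [631.898 107.844  77.668] bed [ -0.103 143.97   77.668]
chase x range [-37.659  71.02 ] y [-69.866  68.23 ]
knob top med [ -3.706 143.138  87.618] 477 [-11.842 137.055  76.654] [  4.451 153.965  91.429]
```

View pics/w2.png

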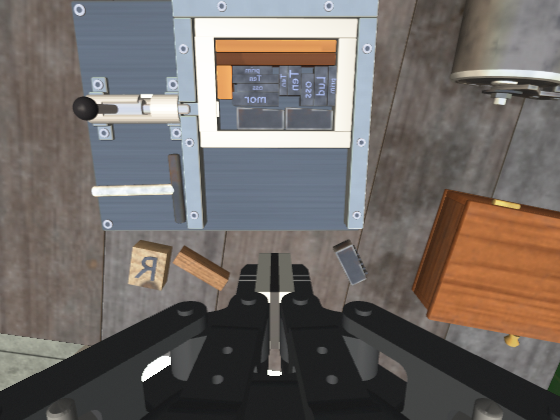

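Request:
{"api": "drive_tool", "payload": {"gripper": [1,1,1,1,1,1,1,1,1,1,1,1,1,1,1,1,1,1], "offset": [[-0.02,0,0.008],[-0.02,0,0.008],[-0.02,0,0.008],[-0.02,0,0.008],[-0.02,0,0.008],[-0.02,0,0.008],[-0.02,0,0.008],[-0.02,0,0.008],[-0.02,0,0.008],[0,0,0],[0,0.022,0],[0,0.022,0],[0,0.022,0],[0,0.022,0],[0,0.022,0],[0,0.022,0],[0,0.022,0],[0,0,0]], "turn": [0,0,0,0,0,0,0,0,0,0,0,0,0,0,0,0,0,0]}}

```text
time_s: 10.25
eef_pos: [636.6, 142.8, 57.5]
ee_rot: [0.399, -0.404, 0.584, -0.581]
force: [-1.1, -0.9, -1.4]
grip_width: 0.004
```

```bash
python3 look.py w3; python3 - <<'E'
from h import *
save("scene","s3.png"); p=cv2.imread("pics/s3.png"); cv2.imwrite("pics/s3c.png",cv2.resize(p[140:300,150:380],None,fx=3,fy=3))
E
```

```text
10.25 [636.569 142.764  57.514] [-1.148 -0.885 -1.364]
chase_socket 0.69 [605.274  39.187  19.274] bed [-0.354 70.331 19.274]
slot_corner 0.74 [617.841  87.815  21.973] bed [ -6.049 120.233  21.973]
bolt_knob 0.77 [633.612 111.348  78.25 ] bed [  0.241 147.855  78.25 ]
chase x range [-6.913  5.011] y [139.282 155.399]
knob top med [  0.643 148.358  86.464] 1458 [ -8.098 138.345  76.234] [  5.514 157.551 105.117]
```

View pics/w3.png

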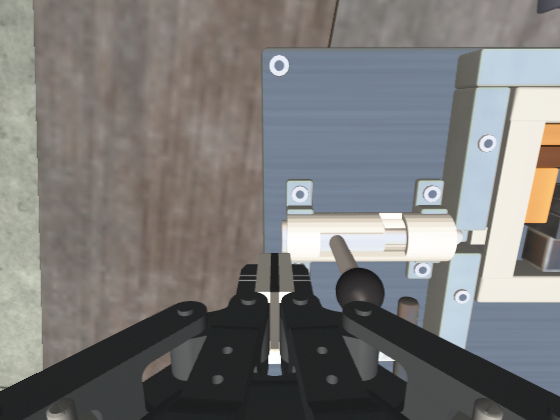

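View pics/s3c.png

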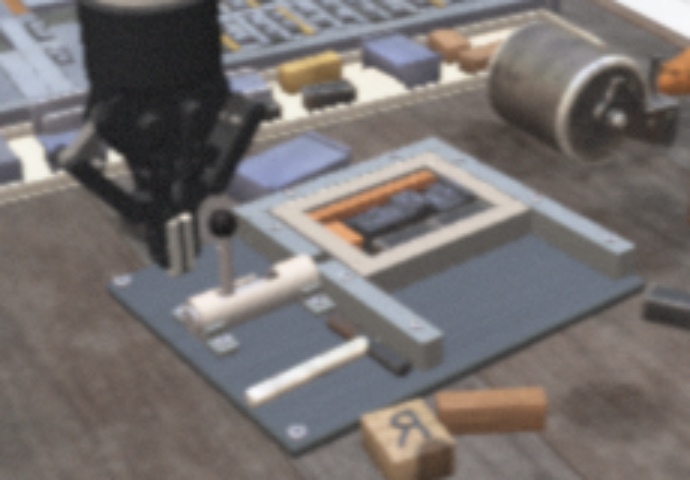

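Request:
{"api": "drive_tool", "payload": {"gripper": [1,1,1,1,1,1,1,1,1,1,1,1,1], "offset": [[0,-0.008,0.006],[0,0,0],[0.003,0,0],[0.003,0,0],[0.003,0,0],[0.003,0,0],[0.003,0,0],[0.003,0,0],[0.003,0,0],[0.003,0,0],[0.003,0,0],[0.003,0,0],[0,0,0]], "turn": [0,0,0,0,0,0,0,0,0,0,0,0,0]}}

```text
time_s: 11.83
eef_pos: [633.9, 112.6, 70.2]
ee_rot: [0.401, -0.401, 0.582, -0.582]
force: [0.6, 1.6, -0.7]
grip_width: -0.002
```

```bash
python3 look.py w4
```

```text
11.8333 [633.92  112.58   70.232] [ 0.649  1.613 -0.658]
chase_center 0.9 [596.181 -31.88   22.204] bed [16.625  0.726 22.204]
chase_socket 0.91 [604.117  39.06   17.99 ] bed [-1.389 69.798 17.99 ]
slot_corner 0.95 [618.79   87.52   24.695] bed [ -5.057 120.297  24.695]
bolt_knob 0.89 [624.919  90.245  76.252] bed [ -0.312 125.038  76.252]
chase x range [-37.361  70.671] y [-11.66   69.739]
knob top med [  0.94  126.904  87.314] 1134 [ -8.22  118.375  76.123] [ 13.272 136.742 115.676]
```

View pics/w4.png

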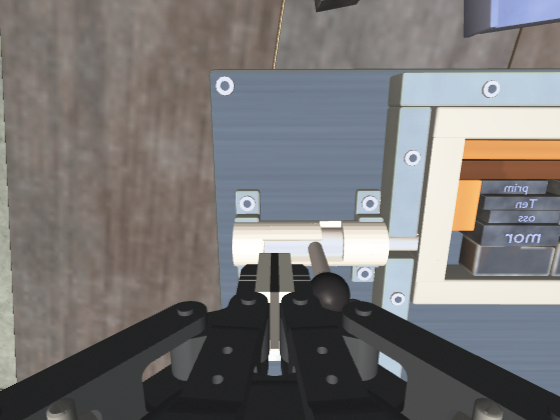

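Request:
{"api": "drive_tool", "payload": {"gripper": [1,1,1,1,1], "offset": [[0.002,0,0],[0.002,0,0],[0.002,0,0],[0.002,0,0],[0,0,0]], "turn": [0,0,0,0,0]}}

```text
time_s: 12.7
eef_pos: [631.2, 105.3, 70.4]
ee_rot: [0.401, -0.401, 0.582, -0.582]
force: [0.6, 0.9, -0.0]
grip_width: 0.002
```

Request:
{"api": "drive_tool", "payload": {"gripper": [1,1,1,1], "offset": [[0.0015,0,0],[0.0015,0,0],[0.001,0,0],[0,0,0]], "turn": [0,0,0,0]}}

```text
time_s: 13.03
eef_pos: [629.9, 101.8, 70.3]
ee_rot: [0.401, -0.401, 0.582, -0.582]
force: [1.4, 1.8, -0.4]
grip_width: -0.001
```

Request:
{"api": "drive_tool", "payload": {"gripper": [1,1,1,1], "offset": [[0.001,0,0],[0.001,0,0],[0.001,0,0],[0,0,0]], "turn": [0,0,0,0]}}

```text
time_s: 13.37
eef_pos: [629.4, 100.5, 70.6]
ee_rot: [0.403, -0.4, 0.582, -0.582]
force: [5.3, 9.1, -0.8]
grip_width: -0.003
```

```bash
python3 look.py w5
```

```text
13.3667 [629.36  100.518  70.569] [ 5.257  9.053 -0.755]
head_stop 0.64 [649.838 -51.517  18.805] bed [73.756  1.622 18.805]
chase_center 0.91 [600.111 -28.374  23.028] bed [19.037  5.408 23.028]
chase_socket 0.85 [601.444  40.806  20.466] bed [-4.51  70.471 20.466]
slot_corner 0.84 [618.592  87.986  22.911] bed [ -5.408 120.663  22.911]
bolt_knob 0.55 [619.909  83.797  74.916] bed [ -2.678 117.223  74.916]
chase x range [-37.486  70.86 ] y [-24.468  69.68 ]
knob top med [  1.137 114.634  87.367] 1028 [ -7.767 107.091  76.764] [  5.602 121.378  91.515]
```

View pics/w5.png

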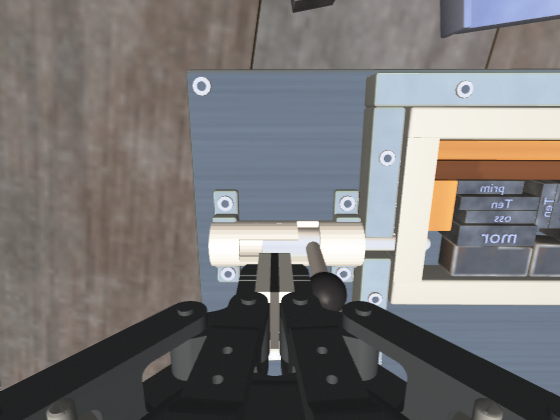

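Request:
{"api": "drive_tool", "payload": {"gripper": [1,1,1,1,1,1,1,1,1,1], "offset": [[-0.015,0,0],[0,0,0],[0,0,-0.02],[0,0,-0.02],[0,0,0],[0.017,0,0],[0.017,0,0],[0,0.012,0],[0,0.012,0],[0,0,0]], "turn": [0,0,0,0,0,0,0,0,0,0]}}

```text
time_s: 14.65
eef_pos: [583.5, 95.5, 43.3]
ee_rot: [0.4, -0.403, 0.583, -0.581]
force: [-1.0, -0.8, -1.2]
grip_width: -0.001
```

```bash
python3 look.py w6
```

```text
14.65 [583.514  95.542  43.347] [-0.999 -0.817 -1.194]
bed 0.73 [601.631  37.963  21.995] bed [-3.316 67.883 21.995]
chase_center 0.91 [598.626 -33.68   23.479] bed [19.552 -0.079 23.479]
chase_socket 0.69 [602.582  40.271  19.682] bed [-3.256 70.379 19.682]
slot_corner 0.84 [618.903  89.39   24.301] bed [ -5.621 122.084  24.301]
bolt_knob 0.68 [619.498  84.028  79.167] bed [ -3.144 117.291  79.167]
chase x range [-37.382  69.431] y [-16.909  69.68 ]
```

View pics/w6.png

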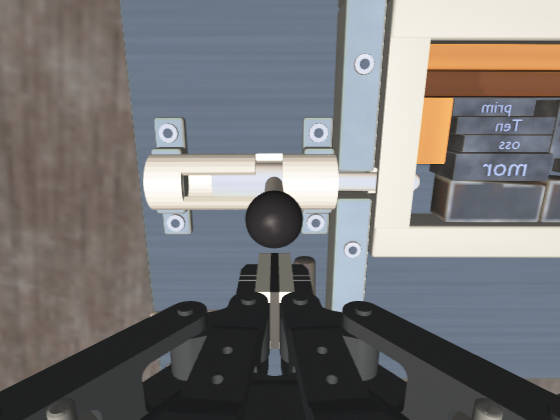

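Request:
{"api": "drive_tool", "payload": {"gripper": [1,1,1,1,1,1,1,1,1,1,1,1,1,1,1,1], "offset": [[0,-0.004,0.006],[0,0,0.004],[0,0,0.004],[0,0,0.004],[0,0,0.004],[0,0,0.004],[0,0,0.004],[0,0,0.004],[0,0,0.004],[0,0,0.004],[0,0,0.004],[0,0,0.004],[0,0,0.004],[0,0,0.004],[0,0,0.004],[0,0,0]], "turn": [0,0,0,0,0,0,0,0,0,0,0,0,0,0,0,0]}}

```text
time_s: 16.43
eef_pos: [643.6, 73.1, 50.5]
ee_rot: [-0.402, 0.401, -0.582, 0.582]
force: [1.1, 0.2, 0.1]
grip_width: -0.002
```

```bash
python3 look.py w7
```

```text
16.4333 [643.558  73.118  50.462] [1.085 0.151 0.133]
bed 0.57 [711.315 -69.339   2.25 ] bed [137.536   7.015   2.25 ]
head_stop 0.71 [644.176 -51.496  19.23 ] bed [68.462 -0.387 19.23 ]
chase_center 0.75 [597.949 -30.512  23.019] bed [17.785  2.637 23.019]
chase_socket 0.8 [603.132  38.591  20.499] bed [-2.14  69.007 20.499]
bolt_knob 0.76 [666.554  61.353  49.62 ] bed [ 48.912 112.986  49.62 ]
chase x range [-36.338  71.319] y [-34.639  69.631]
  return _methods._mean(a, axis=axis, dtype=dtype,
  ret = um.true_divide(
Traceback (most recent call last):
  File "look.py", line 20, in <module>
    k=r[0]["mask"]&(d>0); b=np.array([bed(t) for t in X[k]]); b=b[b[:,2]>76]; print("knob top med",np.median(b,0),len(b),b.min(0),b.max(0))
                                                                                                                         ~~~~~^^^
ValueError: zero-size array to reduction operation minimum which has no identity
```

View pics/w7.png

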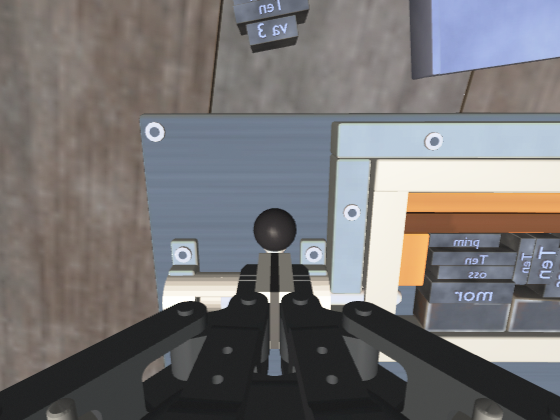

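Request:
{"api": "drive_tool", "payload": {"gripper": [1,1,1,1,1,1], "offset": [[0,0.004,0.002],[0,0,0.003],[0,0,0.003],[0,0,0.002],[0,0,0.002],[0,0,0]], "turn": [0,0,0,0,0,0]}}

```text
time_s: 17.38
eef_pos: [650.7, 70.6, 45.1]
ee_rot: [0.399, -0.404, 0.585, -0.579]
force: [-17.5, 4.1, 5.6]
grip_width: -0.002
```

Request:
{"api": "drive_tool", "payload": {"gripper": [1,1,1,1,1,1,1,1,1,1,1,1], "offset": [[0,0,-0.01],[0,0,-0.01],[0,-0.02,-0.01],[0,-0.03,-0.01],[0,-0.03,-0.01],[0,-0.03,-0.01],[0,-0.03,-0.01],[0,-0.03,-0.01],[0,0,-0.01],[0,0,-0.01],[0,0,0],[0,0,0]], "turn": [0,0,0,0,0,0,0,0,0,0,0,0]}}

```text
time_s: 18.38
eef_pos: [560.6, 104.8, 216.4]
ee_rot: [-0.402, 0.401, -0.582, 0.582]
force: [1.2, -1.1, -1.0]
grip_width: 0.002
```

```bash
python3 look.py w8 2>&1 | grep -v -i -E "warn|ret|File|Trace|\^|return"; python3 - <<'E'
from h import *
save("scene","s8.png"); p=cv2.imread("pics/s8.png"); cv2.imwrite("pics/s8c.png",cv2.resize(p[140:300,150:380],None,fx=3,fy=3))
for q in ("key","lines","long_block","letter_block","strip","loose_quoin","bolt_knob"):
    for r in ctrl.pinpoint("scene",q)[:1]: print(q,toworld("scene",r["centre"]).round(1))
E
```

```text
18.3833 [560.627 104.758 216.416] [ 1.206 -1.055 -0.988]
bed 0.61 [578.693 -25.488   1.776] bed [-1.992  0.427  1.776]
head_stop 0.96 [648.08  -51.527  20.928] bed [72.117  0.983 20.928]
chase_center 0.65 [597.008 -32.575  24.177] bed [17.646  0.374 24.177]
chase_socket 0.89 [606.26   37.317  21.378] bed [ 1.237 68.939 21.378]
slot_corner 0.67 [616.398  87.715  22.933] bed [ -7.359 119.623  22.933]
bolt_knob 0.86 [672.147  63.669  44.125] bed [ 53.303 117.153  44.125]
chase x range [-36.942  70.499] y [-69.419  69.247]
    k=r[0]["mask"]&(d>0); b=np.array([bed(t) for t in X[k]]); b=b[b[:,2]>76]; print("knob top med",np.median(b,0),len(b),b.min(0),b.max(0))
ValueError: zero-size array to reduction operation minimum which has no identity
key [551.8 134.4   6.5]
lines [ 7.559e+02  3.270e+01 -4.000e-01]
long_block [710.1 -67.2   0.8]
letter_block [471.3 159.7   3.2]
strip [450.7 105.1  -2.2]
loose_quoin [399.9 -44.    2.3]
bolt_knob [662.8  66.6  42. ]
```

View pics/w8.png

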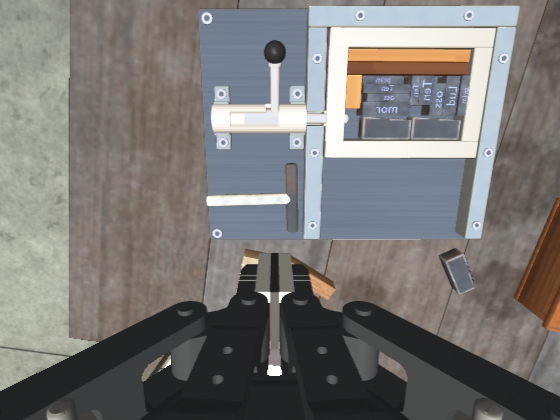

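View pics/s8c.png

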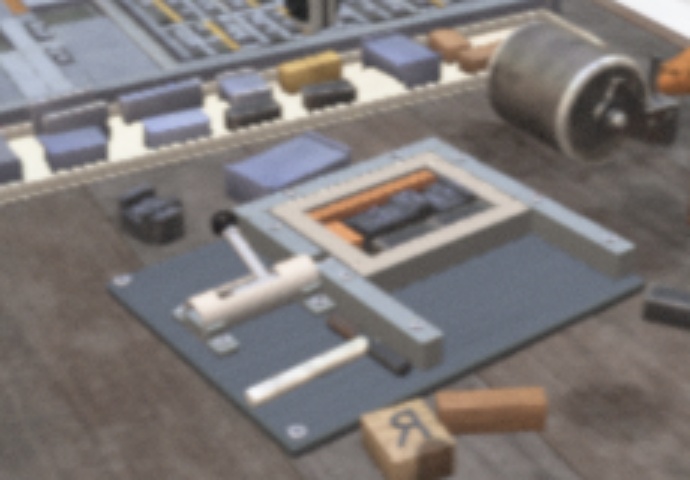

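The wrist picture shows the knob over at (275, 50), the bolt nose in the chase at about (340, 118), and the chase flush with the head stop at row ~28. The loose things are where they were, and the arm touches nothing.

```bash
python3 -c "
from rig import ctrl
print(ctrl.finish_job())"
```

```text
the job is handed in; nothing more can be done
None
```

I pushed the chase home against the head stop with shut fingertips, ran the bolt along the slot into the chase, and turned the handle over until it stopped. I handed the job in at about 18.5 s; no verdict was reported.

- **Chase:** the arm stalled at about 50 N of wrist force, and the pictures show the chase flush against the head stop. The network put its centre at bed x 17.6 mm. My estimated bed frame reads about 2–3 mm low along x, so this fits home at 20 mm.
- **Bolt:** the handle stopped at the end of the long leg with about 10 N. The knob was at bed y of about 116–117 mm, and the nose shows in the socket.
- **Handle:** it stopped at about 18 N with the knob at bed x 53 mm and z 44 mm, which is about 1.15 rad. The scene camera put the knob about 10 mm nearer in world x, but at the same low height, so it too shows the handle turned over.
- **Loose things:** the key, letter block, strip and quoin measured within about 4 mm of their first detections. I took no starting positions for the lines and the long block; they look unmoved in the pictures.
- **Gripper:** it was clear of everything at z 216 mm when I handed in.

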